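Turn the vacuum pump just over its stiff point

ROBOT

A 6-joint arm with a two-finger parallel gripper is mounted at the origin on the work surface. World frame = base frame: x ahead of the robot, y to its left, z up, the work surface at z = 0. Lengths are in mm, angles in degrees, forces in N, time in s.
With the tool pointing down it reaches from about 350 to 850 mm from the base axis. Payload 8.1 kg.
Tool frame: the origin (TCP) lies midway between the tips of the shut fingers; the grasp point (between the pads) lies 19 mm behind it; z points along the fingers, y is the direction in which the jaws open and shut (so a half turn about z gives the same grasp; the last joint's range is limited). The gripper opens to 85 mm and grips with 20 to 120 N. Pads are 22 mm wide; open, the fingers measure 114 mm over their backs; the gripper's body (76 mm by 85 mm) begins 54 mm behind the grasp point. The pads swing forward as they close: fully open they stand 13 mm farther back than shut.
Start: joints at [62.372, 7.471, 85.268, -0, 87.261, -4.893], TCP at [231.861, 553.395, 231.292] pointing down, gripper open.
Joint ranges: [-169.43, 169.43], [-51.17, 129.36], [1.28, 143.12], [-76.62, 256.62], [0, 156.53], [-152.29, 152.29]. Speed limits (degrees/s): [136.94, 136.94, 159.86, 180, 180, 180].

INTERFACE

Orientations are given as [roll, pitch, yaw] about the fixed x, y, z axes, in that order (R = Rz(yaw) Ry(pitch) Rx(roll)).
In Python, from bench import telemetry, snapshot, camera_params, job gives the robot as it stands. The module is installed in compiled form; this text tells all that it offers.
- The arm moves only by the shell command python3 -m jog 'ROWS' [FORCE]. ROWS is JSON, a list that holds one entry, the list of rows, each a list of 7 numbers: the shift along the tool's x, y, z in units of 50 mm (1.0 is 50 mm), then the turn, a rotation vector about the tool's x, y, z in units of 2 pi rad (1.0 is 2 pi rad), then the opening, from 0 (shut) to 1 (fully open). In form: [[[dx, dy, dz, rx, ry, rz, claw], ...]]. A call has 1 to 12 rows; each row shifts and turns the commanded pose from where the row before left it, along the tool's axes as they then stand; what a row does not reach is not made up. A row lasts 1/8 s, in which the tool goes at most 62.5 mm and 10.7 degrees, less where a joint would pass 70% of its speed; a pose out of reach is approached as far as the arm can. A call with a number of a shift or a turn outside -1 to 1 is refused whole. A call with a gripper value outside its range is refused whole. The fingers move at their own pace and stop on an object; FORCE is the grip in N (left out, the last holds). Time passes only in rows, so rows that do not move let the fingers close. It gives the time, the measured TCP pose, the force and the opening at its end, in the units of the state.
- telemetry.sense(): the state, without advancing time (a new reading comes with each control period).
- snapshot(name): name is "scene" or "top" or "wrist"; returns (picture, depth): 400x640x3 uint8, red, green, blue; 400x640 float32, mm along the optical axis (not along the pixel's ray), 0 where there is no reading.
- camera_params(name): a dict with "K" (3x3 intrinsics, pixels), "extrinsics" (4x4, takes a point from camera to world coordinates). Camera axes: x right, y down, z forward; pixel columns grow to the right and rows downward; lengths in mm; the calibration is good to about 2 mm. A picture is of the moment at which its call begins: read the wrist's pose just before it. camera_params takes no time and is no camera call; for the wrist camera it gives the pose at the moment of the call.
- job.hand_in(): hands the job in, once; it reports no verdict.
The state is a dict: "time": time; "joint_pos": joint angles; "qd": joint speeds; "joint_efforts": joint torques, N m; "tool_pos": TCP position; "tcp_rot": TCP orientation; "ft_force": force on the tool from outside, world axes, zero at the start; "wrist_torque": the same for the moment, N m; "finger_gap": finger opening in mm.
Only numpy, scipy, OpenCV 4.12 (cv2) and the standard library are available. Lean on these libraries where they do the work, as an engineer would, in place of code of your own. Each camera call takes 0.05 s, during which the arm holds its last target. There are 200 camera calls.

TASK

Turn the blue flywheel slowly clockwise (seen from above) by its yellow knob: it grows stiff as the piston is pushed home, then eases off. Stop just past that point, with the wheel's white mark beside the green band next to the red pointer, do not let it run on well beyond the band, and let go. Leave the pump with the orange flywheel alone.

Things in the scene. Friction and masses are not known exactly. Their poses are not given: they have to be found in the camera images.
- blue_wheel (a joint): Blue flywheel's angle, rad: grows turning CLOCKWISE seen from above; starts -1.3 to -0.85. At 0 the piston is home and the wheel's white mark (opposite the knob) meets the red pointer on the collar; the green band runs from 0.09 to 0.54. At the knob: about 6 N at first, peak 11 N near -0.5, 6 N at 0, 1 to 2 N at 0.3 to 0.7. Friction keeps the wheel where it is left.
- blue_knob (a point): Point on the axis of the blue flywheel's upright yellow knob, 24 mm above the wheel's top face. The knob is a cylinder 24 mm across, from 102 to 146 mm above the bench, 60 mm from the axle. It spins freely on its pin, so a gripper holding it need not turn. Beside it above the wheel only the hub, 4 mm high.
- blue_axle (a point): Point on the blue flywheel's upright axle, 126 mm above the bench, the centre of the knob's circle. The wheel is a flat horizontal disc, 152 mm across, 18 mm thick, top 102 mm above the bench, on a white vacuum pump (steel foot 190 x 150 mm, fixed to the bench) with an aluminium collar, 186 mm across, just under the wheel.
- orange_knob (a point): The same point on the knob of the second pump, which has an orange flywheel and is otherwise alike. Not to be turned.

How it is judged:
By the outcome, as a careful person would: the job done as asked, in the order asked, and still so for the second after the job is handed in, with the robot touching nothing.
It also fails if it takes over 35 s, if anything falls off the work surface, if the arm or the gripper's body presses on something with over 40 N, if the wrist force passes 120 N, or if a joint passes its speed limit or range.

## Working session

There is one attempt and no reset: what is moved stays moved. The work goes in short steps, Python scripts to look and compute and a shell command to move; the robot and the scene stay as the last step left them, time stands still between calls to the robot, and variables do not carry over. Pictures are saved under pics/ and viewed, about 8 in all and at most 12, crops included, and the job is handed in when it is done.

```bash
mkdir -p pics
cat > h.py <<'E'
import numpy as np, cv2
from bench import telemetry, snapshot, camera_params, job
def cast(cam,u,v,z):
    K=np.array(cam["K"]);T=np.array(cam["extrinsics"])
    d=T[:3,:3]@np.linalg.solve(K,[u,v,1]);o=T[:3,3]
    return o+d*(z-o[2])/d[2]
def dep(cam,u,v,z):
    K=np.array(cam["K"]);T=np.array(cam["extrinsics"])
    return T[:3,:3]@(np.linalg.solve(K,[u,v,1])*z)+T[:3,3]
def save(n,p): cv2.imwrite(f"pics/{n}.png",p[:,:,::-1])
E
python3 - <<'E'
from h import *
s=telemetry.sense();print({k:np.round(v,2) for k,v in s.items()})
P=[]
for n in("top","scene"):
    c=camera_params(n);p,d=snapshot(n);np.savez(f"{n}.npz",p=p,d=d);P.append(p)
    hsv=cv2.cvtColor(p,cv2.COLOR_RGB2HSV)
    print(n,np.round(np.array(c["extrinsics"])[:3,3]))
    for nm,lo,hi in(("yellow",(22,120,100),(35,255,255)),("blue",(100,120,60),(125,255,255)),("orange",(8,150,100),(20,255,255)),("green",(45,100,50),(85,255,255)),("red",(0,170,90),(5,255,255))):
        m=cv2.inRange(hsv,lo,hi);k,l,st,ce=cv2.connectedComponentsWithStats(m)
        for i in range(1,k):
            if st[i,4]>15:
                dd=d[(l==i)&(d>0)];u,v=ce[i]
                z=np.median(dd) if len(dd) else 0
                print(nm,st[i],ce[i].round(1),dep(c,u,v,z).round(1))
save("both",cv2.resize(np.vstack(P),(480,600)))
save("top",P[0])
E
```

```text
{'time': np.float64(0.0), 'joint_pos': array([62.37,  7.52, 85.33,  0.  , 87.26, -4.89]), 'qd': array([-0.06, -0.02, -0.01,  0.04,  0.03, -0.03]), 'joint_efforts': array([-0.000e+00, -5.694e+01, -5.006e+01, -0.000e+00,  1.000e-02,
       -0.000e+00]), 'tool_pos': array([231.58, 552.9 , 230.23]), 'tcp_rot': array([-1.7989e+02, -1.0000e-02,  1.5727e+02]), 'ft_force': array([-0.44, -0.96,  1.  ]), 'wrist_torque': array([-0.  ,  0.  , -0.02]), 'finger_gap': np.float64(85.12)}
top [358.  -5. 789.]
yellow [209 204  16  14 158] [216.8 210.9] [426.7 181.2 145.1]
yellow [461 254  20  13 208] [471.  260.3] [ 440.8 -260.5  144.8]
blue [258  15  13  23 221] [264.9  25.1] [863.5 219.5  48.5]
blue [ 598  124   42   55 1534] [619.8 151.4] [ 746.8 -574.9   39.6]
blue [ 175  147   80   77 3435] [214.5 184.2] [479.1 211.6 102.5]
blue [ 533  267  107   93 7011] [589.4 309.9] [ 409.5 -516.2   68.5]
orange [628 129  12   8  46] [633.8 132.8] [ 778.3 -578.5   68.4]
orange [ 404  194   82   80 3603] [443.3 233.6] [ 482.8 -221.3  102.4]
orange [201 235   6   5  20] [203.4 236.7] [381.6 220.2  49.8]
orange [
[... 1494 characters left out ...]
een [ 570   38   70   87 2454] [600.1  81.9] [-909.3  859.7  -41.5]
green [616  60  21  18 191] [626.5  68.5] [-899.3  931.1   25.8]
green [613  79  27  55 661] [628.5 111.3] [-910.8 1013.  -159.2]
green [555  87   6   9  17] [557.4  90.6] [-1244.6   797.3  -204.6]
green [159 205  14  11  81] [165.  209.8] [ 561.9 -262.5   83.8]
green [374 233  15  16 109] [381.  240.7] [527.8 142.8  82.9]
green [393 395  12   5  37] [397.8 397.6] [775.6 208.1  61.8]
red [258 167  22  13 209] [268.4 173.8] [ 279.2 -179.5   10. ]
red [159 248  27  22 453] [172.4 258.4] [ 639.2 -202.2   46.7]
red [385 248   8   5  19] [388.4 249.8] [548.8 158.7  84.9]
red [363 286  28  28 534] [376.7 299.9] [625.6 156.2  47.8]
```

View pics/top.png

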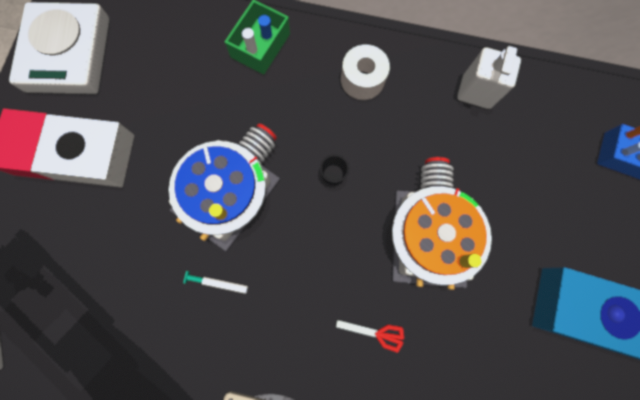

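The picture shows the blue wheel centred at (214,184), its knob at (216,211), the white mark at (208,155), the red pointer at (253,160) and the green band at (258,172). Next I'll measure these properly.

```bash
cat > meas.py <<'E'
from h import *
def blob(p,lo,hi,near,mn=15):
    m=cv2.inRange(cv2.cvtColor(p,cv2.COLOR_RGB2HSV),lo,hi)
    k,l,st,ce=cv2.connectedComponentsWithStats(m)
    i=min((i for i in range(1,k) if st[i,4]>mn),key=lambda i:np.hypot(*(ce[i]-near)))
    return (l==i),ce[i]
Y=((22,120,100),(35,255,255));B=((100,120,60),(125,255,255));G=((45,100,50),(85,255,255))
def circ(c,mask,z):
    cn=max(cv2.findContours(mask.astype(np.uint8),cv2.RETR_EXTERNAL,cv2.CHAIN_APPROX_NONE)[0],key=cv2.contourArea)
    h=cv2.convexHull(cn)[:,0]
    w=np.array([cast(c,u,v,z)[:2] for u,v in h],np.float32)
    (x,y),(a,b),_=cv2.fitEllipse(w);return np.array([x,y]),a,b
def two(c1,a,c2,b):
    o=[];d=[]
    for c,q in((c1,a),(c2,b)):
        T=np.array(c["extrinsics"]);r=T[:3,:3]@np.linalg.solve(np.array(c["K"]),[*q,1]);o.append(T[:3,3]);d.append(r/np.linalg.norm(r))
    A=sum(np.eye(3)-np.outer(x,x) for x in d);bb=sum((np.eye(3)-np.outer(x,x))@q for x,q in zip(d,o))
    return np.linalg.solve(A,bb)
E
python3 - <<'E'
from meas import *
ct,cs=camera_params("top"),camera_params("scene")
t=np.load("top.npz");s=np.load("scene.npz")
mk,k=blob(t["p"],*Y,(216,211));m2,k2=blob(s["p"],*Y,(415,191))
print("knob 2view",two(ct,k,cs,k2), "cast top z140",cast(ct,*k,140),"scene z128",cast(cs,*k2,128))
mb,_=blob(t["p"],*B,(214,184),900);print("wheel top",circ(ct,mb|mk,102))
sb,_=blob(s["p"],*B,(427,229),900);print("wheel scene",circ(cs,sb,102))
ax=circ(ct,mb|mk,102)[0]
for n,u,v,z in(("knob",*k,142),("mark",208,155,102),("ptr",253,160,82),("green",258.3,171.6,82)):
    w=cast(ct,u,v,z)[:2]-ax;print(n,w,np.hypot(*w),np.degrees(np.arctan2(w[1],w[0])))
big=cv2.resize(t["p"][120:260,140:310],None,fx=4,fy=4,interpolation=cv2.INTER_CUBIC);save("c1",big)
E
```

```text
knob 2view [428.49161689 185.20455579 128.86602849] cast top z140 [427.19698467 182.6876028  140.        ] scene z128 [427.56873621 184.54254597 128.        ]
wheel top (array([479.53259277, 212.11862183]), 147.04891967773438, 149.89491271972656)
wheel scene (array([486.73727417, 213.89056396]), 150.77011108398438, 169.53196716308594)
knob [-52.54918115 -30.00828425] 60.51374689480021 -150.2714115747369
mark [52.05432291 27.47084684] 58.858304085688815 27.82214382444117
ptr [ 66.8882952 -54.0964876] 86.02600772723582 -38.96449986284663
green [ 46.41993519 -70.12702197] 84.0988085115986 -56.49780030240862
```

View pics/c1.png

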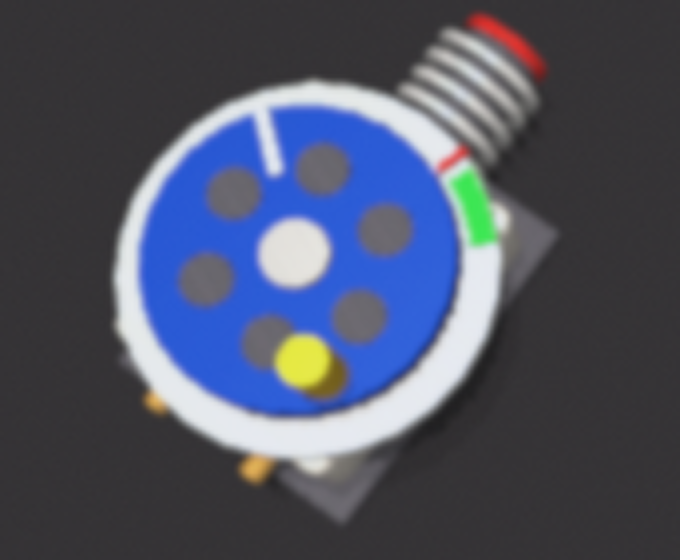

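Both views put the knob at about (428,184), 60 mm from the axle at (480,212.5). The mark is at +28° and the pointer at −39°, so the wheel starts near −1.18 rad, and the band centre comes out at +0.31. All of that agrees with the task text. The tool's jaw axis already points along the mid-stroke tangent, so I'll go above the knob.

```bash
python3 -m jog '[[[-0.72,-0.59,0,0,0,0,1],[-0.72,-0.59,0,0,0,0,1],[-0.72,-0.59,0,0,0,0,1],[-0.72,-0.59,0,0,0,0,1],[-0.72,-0.59,0,0,0,0,1],[-0.72,-0.59,0,0,0,0,1],[-0.72,-0.59,0,0,0,0,1],[-0.72,-0.59,0,0,0,0,1],[-0.71,-0.59,0,0,0,0,1],[0,0,0,0,0,0,1],[0,0,0,0,0,0,1],[0,0,0,0,0,0,1]]]'
python3 - <<'E'
from meas import *
s=telemetry.sense();c=camera_params("wrist");p,d=snapshot("wrist")
print(s["time"],s["tool_pos"],s["tcp_rot"],s["ft_force"],np.array(c["extrinsics"])[:3,3])
save("w1",p)
T=np.linalg.inv(np.array(c["extrinsics"]));q=T@[428,184,146,1];q=np.array(c["K"])@q[:3];q=q[:2]/q[2];print("pred",q)
mk,k=blob(p,*Y,q,40);z=np.median(d[mk&(d>0)]);print(k,mk.sum(),dep(c,*k,z),cast(c,*k,146))
mb,_=blob(p,*B,q,900);print(circ(c,mb|mk,102))
E
```

```text
time: 1.6
tool_pos: [427.1, 184.5, 231.2]
tcp_rot: [180.0, -0.0, 157.4]
ft_force: [0.6, 0.6, -0.1]
finger_gap: 85.1
1.6 [427.08363762 184.47228826 231.16563646] [ 1.79998457e+02 -2.47636606e-02  1.57350963e+02] [ 0.62120674  0.60981313 -0.11255632] [359.91802605 212.78518023 373.86843065]
pred [316.31989529 210.45988209]
[317.72453704 203.39699074] 864 [423.68182966 186.97118006 144.2375057 ] [423.1924211  187.16931116 146.        ]
(array([478.50064087, 214.49263   ]), 147.83985900878906, 150.12840270996094)
```

View pics/w1.png

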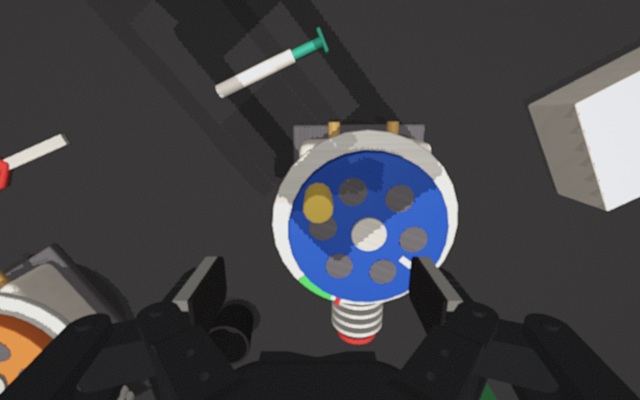

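The wrist view shows the knob at (318,203), clear between the jaws. Cast at mid-height it sits at (428.5,185), within 1.5 mm of the TCP. I'll descend and grip.

```bash
python3 -m jog '[[[0,0,0.5,0,0,0,1],[0,0,0.5,0,0,0,1],[0,0,0.5,0,0,0,1],[0,0,0.4,0,0,0,1],[0,0,0.3,0,0,0,1],[0,0,0.22,0,0,0,1],[0,0,0,0,0,0,1],[0,0,0,0,0,0,0.6],[0,0,0,0,0,0,0.4],[0,0,0,0,0,0,0.2],[0,0,0,0,0,0,0.1],[0,0,0,0,0,0,0]]]' 60
python3 -m jog '[[[0,0,0,0,0,0,0],[0,0,0,0,0,0,0],[0,0,0,0,0,0,0],[0,0,0,0,0,0,0]]]' 60
python3 - <<'E'
import numpy as np
A=np.array([479.5,213]);R=59.5
ex=np.array([np.cos(np.radians(157.35)),np.sin(np.radians(157.35))]);ey=np.array([ex[1],-ex[0]])
f=lambda a:A+R*np.array([np.cos(np.radians(a)),np.sin(np.radians(a))])
a=209.
while a>124:
    d=f(a-4)-f(a);print(a-4,f(a-4).round(1),(d@ex/50).round(3),(d@ey/50).round(3));a-=4
E
```

```text
time: 3.15
tool_pos: [428.4, 184.0, 111.1]
tcp_rot: [179.9, 0.1, 157.3]
ft_force: [1.7, 3.1, 4.2]
finger_gap: 22.8
time: 3.65
tool_pos: [428.4, 184.0, 111.1]
tcp_rot: [179.9, 0.1, 157.3]
ft_force: [1.6, 4.4, 4.9]
finger_gap: 22.2
205.0 [425.6 187.9] 0.063 0.054
201.0 [424.  191.7] 0.059 0.058
197.0 [422.6 195.6] 0.055 0.062
193.0 [421.5 199.6] 0.051 0.066
189.0 [420.7 203.7] 0.046 0.069
185.0 [420.2 207.8] 0.041 0.072
181.0 [420. 212.] 0.036 0.075
177.0 [420.1 216.1] 0.031 0.077
173.0 [420.4 220.3] 0.025 0.079
169.0 [421.1 224.4] 0.02 0.081
165.0 [422.  228.4] 0.014 0.082
161.0 [423.2 232.4] 0.008 0.083
157.0 [424.7 236.2] 0.002 0.083
153.0 [426.5 240. ] -0.003 0.083
149.0 [428.5 243.6] -0.009 0.083
145.0 [430.8 247.1] -0.015 0.082
141.0 [433.3 250.4] -0.021 0.08
137.0 [436.  253.6] -0.026 0.079
133.0 [438.9 256.5] -0.032 0.077
129.0 [442.1 259.2] -0.037 0.074
125.0 [445.4 261.7] -0.042 0.072
121.0 [448.9 264. ] -0.047 0.069
```

Gripped: the gap is 22 mm on the 24 mm knob. Now I'll turn it in 2° rows and check the force after each call.

```bash
python3 -m jog '[[[0.032,0.027,0,0,0,0,0],[0.031,0.027,0,0,0,0,0],[0.030,0.029,0,0,0,0,0],[0.029,0.029,0,0,0,0,0],[0.028,0.031,0,0,0,0,0],[0.027,0.031,0,0,0,0,0],[0.026,0.033,0,0,0,0,0],[0.025,0.033,0,0,0,0,0],[0.024,0.034,0,0,0,0,0],[0.022,0.035,0,0,0,0,0],[0.021,0.036,0,0,0,0,0],[0.020,0.036,0,0,0,0,0]]]'
```

```text
time: 5.15
tool_pos: [421.2, 205.3, 111.0]
tcp_rot: [-179.8, 0.1, 157.2]
ft_force: [1.4, -9.4, 10.9]
finger_gap: 22.5
```

```bash
python3 -m jog '[[[0.019,0.037,0,0,0,0,0],[0.018,0.038,0,0,0,0,0],[0.016,0.038,0,0,0,0,0],[0.015,0.039,0,0,0,0,0],[0.013,0.039,0,0,0,0,0],[0.012,0.040,0,0,0,0,0],[0.011,0.040,0,0,0,0,0],[0.009,0.041,0,0,0,0,0],[0.008,0.041,0,0,0,0,0],[0.006,0.041,0,0,0,0,0],[0.005,0.041,0,0,0,0,0],[0.003,0.041,0,0,0,0,0]]]'
python3 - <<'E'
from meas import *
c=camera_params("top");p,d=snapshot("top");save("c2",cv2.resize(p[110:270,130:330],None,fx=4,fy=4,interpolation=cv2.INTER_CUBIC))
E
```

```text
time: 6.65
tool_pos: [423.0, 229.8, 111.0]
tcp_rot: [-179.8, 0.0, 157.2]
ft_force: [-6.0, -10.2, 17.4]
finger_gap: 22.3
```

View pics/c2.png

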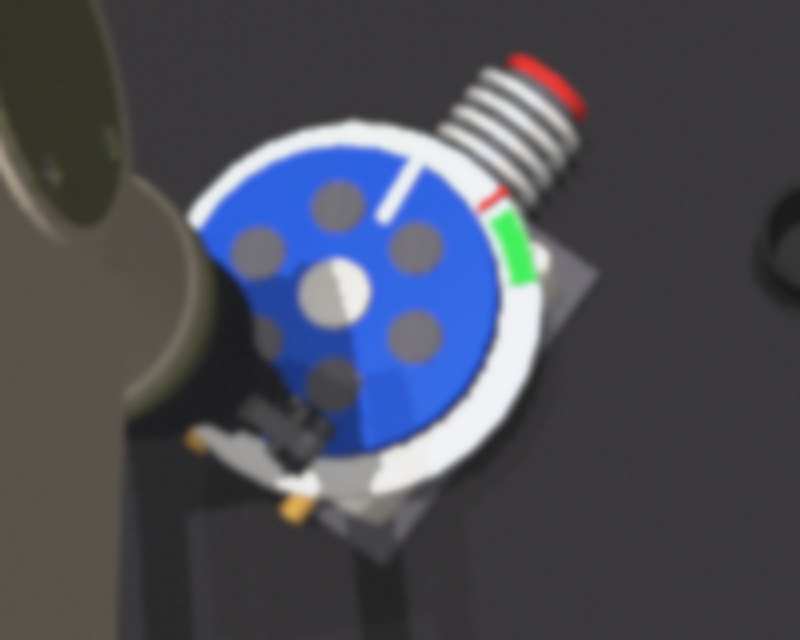

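The mark is at crop (400,190), partway to the pointer at (493,198), so the wheel follows the gripper (about −0.42 rad). I'll continue and ease the small vertical force.

```bash
python3 -m jog '[[[0.002,0.041,-0.005,0,0,0,0],[0.001,0.041,-0.005,0,0,0,0],[-0.001,0.041,-0.005,0,0,0,0],[-0.002,0.041,-0.005,0,0,0,0],[-0.004,0.041,0,0,0,0,0],[-0.005,0.041,0,0,0,0,0],[-0.007,0.041,0,0,0,0,0],[-0.008,0.041,0,0,0,0,0],[-0.010,0.040,0,0,0,0,0],[-0.011,0.040,0,0,0,0,0],[-0.012,0.039,0,0,0,0,0],[-0.014,0.039,0,0,0,0,0]]]'
```

```text
time: 8.2
tool_pos: [434.6, 251.9, 111.0]
tcp_rot: [-179.8, -0.1, 157.3]
ft_force: [-6.8, -1.9, 10.1]
finger_gap: 22.8
```

```bash
python3 -m jog '[[[-0.015,0.039,0,0,0,0,0],[-0.016,0.038,0,0,0,0,0],[-0.018,0.038,0,0,0,0,0],[-0.018,0.037,0,0,0,0,0],[-0.019,0.037,0,0,0,0,0],[0,0,0,0,0,0,0],[0,0,0,0,0,0,0]]]'
python3 - <<'E'
from meas import *
c=camera_params("top");p,d=snapshot("top");save("c3",cv2.resize(p[110:270,130:330],None,fx=4,fy=4,interpolation=cv2.INTER_CUBIC))
E
```

```text
time: 9.07
tool_pos: [442.6, 259.8, 111.1]
tcp_rot: [-179.9, -0.1, 157.3]
ft_force: [-4.2, 2.6, 6.9]
finger_gap: 22.5
```

View pics/c3.png

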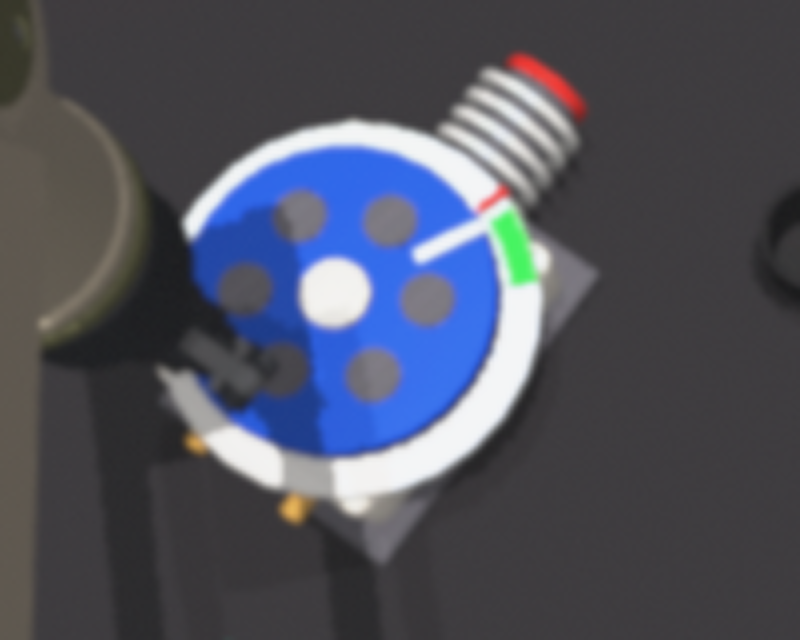

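The mark runs from crop (412,255) to (485,222), at the start of the band. I'll compute its angle.

Run:
```python
from meas import *
c=camera_params("top");t=np.load("top.npz")["p"]
mb,_=blob(t,*B,(214,184),900);mk,_=blob(t,*Y,(216,211));ax=circ(c,mb|mk,102)[0]
for A in(ax,np.array([479.5,213])):
  for n,u,v,z in(("hub",335,292,106),("mark out",485,222,102),("mark in",412,255,102),("ptr",493,199,84),("ptrdup",493,199,82),("g start",505,213,82),("g end",524,283,82)):
    w=cast(c,130+u/4-.4,110+v/4-.4,z)[:2]-A;print(n,w.round(1),np.hypot(*w).round(1),np.degrees(np.arctan2(w[1],w[0])).round(1))
```

```text
hub [1.4 1.3] 1.9 42.9
mark out [ 50.9 -57.3] 76.6 -48.4
mark in [ 27.5 -27.9] 39.2 -45.3
ptr [ 67.6 -53.9] 86.5 -38.6
ptrdup [ 68.1 -53.5] 86.6 -38.1
g start [ 62.5 -61. ] 87.3 -44.3
g end [ 30.4 -78.9] 84.5 -68.9
hub [1.5 0.4] 1.5 16.9
mark out [ 50.9 -58.2] 77.3 -48.8
mark in [ 27.6 -28.7] 39.8 -46.2
ptr [ 67.6 -54.8] 87.0 -39.0
ptrdup [ 68.1 -54.4] 87.2 -38.6
g start [ 62.5 -61.9] 88.0 -44.7
g end [ 30.5 -79.8] 85.4 -69.1
```

The mark measures about 0.18–0.22 rad, inside the band near its start. I'll add about 3–4° for margin, open the jaws and lift off.

```bash
python3 -m jog '[[[-0.021,0.036,0,0,0,0,0],[-0.020,0.034,0,0,0,0,0],[0,0,0,0,0,0,0],[0,0,0,0,0,0,0],[0,0,0,0,0,0,0.3],[0,0,0,0,0,0,0.5],[0,0,0,0,0,0,0.8],[0,0,0,0,0,0,1],[0,0,0,0,0,0,1],[0,0,0,0,0,0,1],[0,0,0,0,0,0,1]]]'
```

```text
time: 10.5
tool_pos: [447.0, 262.3, 111.3]
tcp_rot: [180.0, 0.0, 157.3]
ft_force: [0.2, 0.7, -0.8]
finger_gap: 85.6
```

```bash
python3 -m jog '[[[0,0,-0.1,0,0,0,1],[0,0,-0.3,0,0,0,1],[0,0,-0.5,0,0,0,1],[0,0,-0.5,0,0,0,1],[0,0,-0.5,0,0,0,1],[0,0,-0.5,0,0,0,1],[0.5,0,-0.3,0,0,0,1],[0.5,0,0,0,0,0,1],[0.5,0,0,0,0,0,1],[0,0,0,0,0,0,1],[0,0,0,0,0,0,1]]]'
python3 - <<'E'
from meas import *
c=camera_params("top");p,d=snapshot("top");save("c4",cv2.resize(p[110:300,130:330],(800,760))[:600])
E
```

```text
time: 11.88
tool_pos: [378.3, 291.2, 247.2]
tcp_rot: [179.9, 0.1, 157.3]
ft_force: [0.6, 0.3, -0.8]
finger_gap: 85.6
```

View pics/c4.png

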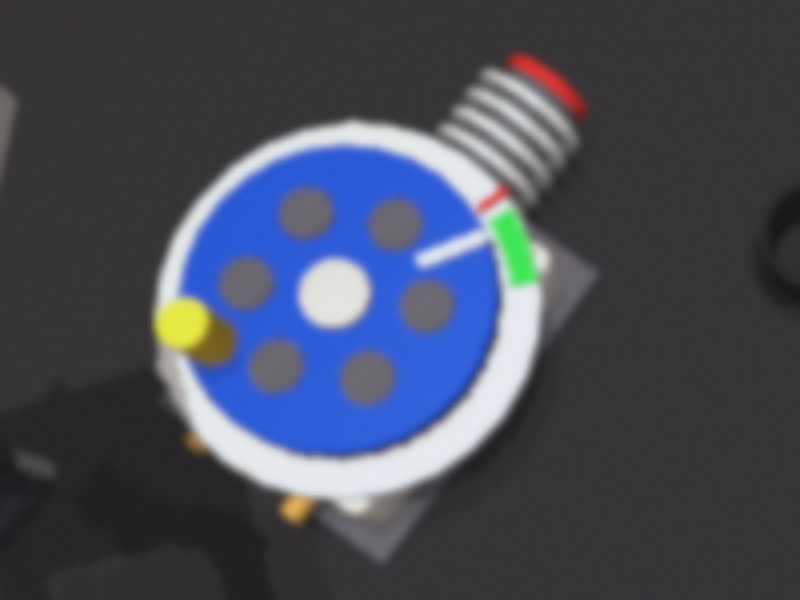

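The mark's outer end, at crop (487,236), now sits beside the green band. The gripper is clear and the measured force is near zero.

Run:
```python
from meas import *
c=camera_params("top");A=np.array([479.8,212.8])
w=cast(c,130+487/4-.4,110+236/4-.4,102)[:2]-A;print((-38.9-np.degrees(np.arctan2(w[1],w[0])))*np.pi/180)
print(job.hand_in())
```

```text
0.2624867407530565
the job is handed in; nothing more can be done
None
```

I turned the blue flywheel clockwise by its knob, slowly in 2° steps, from about −1.18 rad to just past the point where it eases off. Then I opened the jaws, lifted straight up and handed the job in at about 12 s of the 35 s allowed.

- **Final position:** the last top view measured the wheel at about 0.26 rad, inside the green band (0.09 to 0.54), with the white mark beside the band. The arm position at release also gave about 0.26–0.28 rad.
- **Release:** the gripper was clear of the wheel and the force reading was about 1 N. The orange flywheel was never touched.
- **Disagreements:**
  - The last reading before the final 3–4° differed slightly by method: 0.18 from the image and 0.22 from the arm position.
  - The scene camera's wheel fit was poor (170 mm across instead of 152), so I did not use it for the axle.
  - The upward force while turning peaked at 17 N in the readings after each call, so I eased it by raising the tool slightly.

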